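# Cap the sinker jar and bring it to the front of the tackle carousel

### The arm

A 7-joint arm with a two-finger parallel gripper is mounted at the origin on the work surface. World frame = base frame: x ahead of the robot, y to its left, z up, the work surface at z = 0. Lengths are in mm, angles in rad, forces in N, time in s.
With the tool pointing down it reaches from about 400 to 875 mm from the base axis. Payload 4.4 kg.
Tool frame: the origin (TCP) lies at the centre of the arm's flange, where the gripper is bolted on; the fingertips stand 173 mm ahead of it and the grasp point (between the pads) lies 155 mm ahead of it; z points along the fingers, y is the direction in which the jaws open and shut (so a half turn about z gives the same grasp; the last joint's range is limited). The gripper opens to 85 mm and grips with 20 to 120 N. Pads are 22 mm wide; open, the fingers measure 114 mm over their backs; the gripper's body (76 mm by 85 mm) begins 54 mm behind the grasp point. The pads swing forward as they close: fully open they stand 13 mm farther back than shut.
Start: joints at [-1.264, 0.628, 0.038, 1.517, -0.027, 0.996, -0.02], TCP at [236.729, 605.372, 404.713] pointing down, gripper open.
Joint ranges: [-3.06, 3.06], [-0.37, 2.12], [-1.25, 1.32], [0.18, 2.47], [-1.1, 4.24], [0.23, 1.98], [-2.94, 2.94]. Speed limits (rad/s): [2.57, 2.57, 3.14, 3.14, 3.14, 3.14, 3.14].

### API

Orientations are given as [roll, pitch, yaw] about the fixed x, y, z axes, in that order (R = Rz(yaw) Ry(pitch) Rx(roll)).
In Python, from cell import * gives the robot as it stands. The module is installed in compiled form; this text tells all that it offers.
- The arm moves only by the shell command python3 -m jog 'ROWS'. ROWS is JSON, one flat list of numbers, 5 for each row, row after row: the shift along the tool's x, y, z in mm, then the turn about the tool's z in degrees, then the finger opening in mm, from 0 to 85.4. A call has 1 to 20 rows; each row is the pose to reach, as a shift and turn from the pose commanded when the call began, along the tool's axes at that moment; what a row does not reach only later rows make up. A row lasts 1/12 s, in which the tool goes at most 41.7 mm and 7.16 degrees, less where a joint would pass 70% of its speed; a pose out of reach is approached as far as the arm can. A call with a gripper value outside its range is refused whole. The fingers move at their own pace and stop on an object; the grip force is fixed at half the most. Time passes only in rows, so rows that repeat a pose let the fingers close. It gives the time, the measured TCP pose, the force and the opening at its end, in the units of the state.
- read_state(): the state, without advancing time (a new reading comes with each control period).
- get_image(name): name is "scene" or "side" or "wrist"; returns (picture, depth): 480x640x3 uint8, blue, green, red; 480x640 float32, mm along the optical axis (not along the pixel's ray), 0 where there is no reading.
- camera_params(name): a dict with "K" (3x3 intrinsics, pixels), "dist_coeffs" ([k1, k2, p1, p2, k3] as OpenCV has them; the pictures are not rectified), "T" (4x4, takes a point from camera to world coordinates). Camera axes: x right, y up, looking along -z (the intrinsics and any distortion apply to the point x, -y, -z); pixel columns grow to the right and rows downward; lengths in mm; the calibration is good to about 2 mm. A picture is of the moment at which its call begins: read the wrist's pose just before it. camera_params takes no time and is no camera call; for the wrist camera it gives the pose at the moment of the call.
- finish_job(): hands the job in, once; it reports no verdict.
The state is a dict: "clock": time; "qpos": joint angles; "qd": joint speeds; "tau": joint torques, N m; "eef_pos": TCP position; "tool_rot": TCP orientation; "force": force on the tool from outside, world axes, zero at the start; "torque": the same for the moment, N m; "width": finger opening in mm.
Only numpy, scipy, OpenCV 4.12 (cv2) and the standard library are available. Lean on these libraries where they do the work, as an engineer would, in place of code of your own. Each camera call takes 0.05 s, during which the arm holds its last target.

### The job

First put the loose orange lid squarely onto the open jar with the orange collar on the tackle carousel (not the blue-collared one). Then turn the carousel until that jar stands in line with the yellow pointer on the carousel's foot, and finish still gripping the black centre knob, holding the turntable still there with the lid on. Leave the reel, the float and the two sinkers where they are.

Things in the scene. Friction and masses are not known exactly. Their poses are not given: they have to be found in the camera images.
- jar_lid: Loose round orange jar lid, about 40 g, standing upright on the shelf with its plug down. From the bottom: plug diameter 34 mm and 8 mm high, disc diameter 52 mm and 8 mm thick, then a round grip stub of diameter 20 mm and 26 mm high, best taken from above near its top; total height 42 mm. Origin at the centre of the plug's underside, z up through the stub.
- lid_seat (a point): Centre of the underside of the lid's 52 mm disc, 8 mm above the lid's origin; it comes to lie at jar_mouth when the lid sits on the jar.
- jar_mouth (a point): Centre of the mouth, at rim height, of the open clear jar with the orange collar. Fixed on the turntable 72 mm from its axis; outside diameter 48 mm, bore 42 mm, 41 mm deep, rim 65 mm above the shelf. A second open jar, blue collar, stands opposite, and two closed jars with grey tops (67 mm high) a quarter turn to each side. No jar comes off.
- carousel_foot: Fixed round dark wooden foot, diameter 236 mm, 10 mm thick, with a yellow pointer tab sticking out at its front to 147 mm from the axis. Origin on the turning axis at shelf height; its -x axis runs from the turning axis to the pointer, z up. It may stand turned up to 0.4 rad.
- carousel: Turntable (212 mm disc) with jars and knob, turning about the vertical axis through the foot's origin. Origin on that axis at shelf height, z up; its -x axis runs through the orange-collared jar, which is at the pointer when the turntable's axes agree with the foot's. Turns both ways, over a full turn, against light friction (0.06 N m), no spring or notches; stays where left.
- knob_grip (a point): Middle of the black round upright centre knob fixed to the turntable on its axis, 122 mm above the shelf: diameter 40 mm, 36 mm high, from 104 to 140 mm above the shelf, on a 20 mm thick post. It can be gripped from above at any yaw and stands higher than jars and lid (the seated lid's stub reaches 99 mm).
- reel: Grey aluminium spinning reel, loose, 0.3 kg, about 60 x 80 x 100 mm (x, y, z). Origin at the centre of its underside. Bystander.
- float: Orange plastic float with a white top, standing upright, 52 mm thick, 85 mm high with a thin stem. Origin at the centre of its underside. Bystander.
- sinker_a: Conical stainless steel sinker, diameter 34 mm, 40 mm high, standing. Origin at the centre of its underside. Bystander.
- sinker_b: A second sinker just like it. Bystander.
Mind the look-alikes: they are no part of the job. Leave any white look-alike of the jar_lid alone.

How it is judged (in metres and radians):
On the way, in this order (a step that is already met when the one before it is completed fails the run):
1. the orange lid sits on the orange-collared jar and is let go (distance between lid_seat and jar_mouth below 0.008 m and angle between jar_lid's own z axis and vertical below 0.1 rad and contact force between the fingers and jar_lid below 0.1 N), for 0.2 s.
2. that jar is in line with the pointer (x of jar_mouth in the frame of carousel_foot below -0.05 m and y of jar_mouth in the frame of carousel_foot between -0.009 and 0.009 m), for 0.2 s.
At the end, for the whole second after the job is handed in: The lid sits on the orange-collared jar (seat within 8 mm of its mouth, tilt under 0.1 rad), the jar is within 9 mm sideways of the pointer's line, the turntable is still (under 0.05 rad/s), and the fingers hold it with over 4 N, grasp point within 30 mm of the knob's middle (all of step 2 and distance between lid_seat and jar_mouth below 0.008 m and angle between jar_lid's own z axis and vertical below 0.1 rad and angular speed of carousel below 0.05 rad/s and contact force between the fingers and carousel above 4 N and distance between the grasp point and knob_grip below 0.03 m); the arm keeps its last pose, push and grip.
It fails at once if a bystander (reel, float, sinker) is moved more than 30 mm (distance of any of reel, float, sinker_a, sinker_b from where it was at the start of the episode above 0.03 m).
It also fails if it takes over 54 s, if anything falls off the work surface, if the arm or the gripper's body presses on something with over 40 N, if the wrist force passes 120 N, or if a joint passes its speed limit or range.

## Working session

There is one attempt and no reset: what is moved stays moved. The work goes in short steps, Python scripts to look and compute and a shell command to move; the robot and the scene stay as the last step left them, time stands still between calls to the robot, and variables do not carry over. Pictures are saved under pics/ and viewed, and the job is handed in when it is done.

```bash
mkdir -p pics
cat > h.py <<'E'
from cell import *
import numpy as np, cv2
def px2w(name,pts,depth=None,z=None,P=None):
    P=P or camera_params(name); K=np.array(P["K"]);d=np.array(P["dist_coeffs"]);T=np.array(P["T"])
    u=cv2.undistortPoints(np.array(pts,float).reshape(-1,1,2),K,d).reshape(-1,2)
    out=[]
    for i,(a,b) in enumerate(u):
        r=np.array([a,-b,-1.0])
        if z is not None:
            w=T[:3,:3]@r; s=(z-T[2,3])/w[2]
        else:
            c,rr=pts[i]; s=depth[int(rr),int(c)]
        out.append(T[:3,:3]@(r*s)+T[:3,3])
    return np.array(out)
E
python3 - <<'E'
from h import *
s=read_state();print({k:np.round(v,3) for k,v in s.items()})
for n in ["scene","side","wrist"]:
    p=camera_params(n);im,d=get_image(n);cv2.imwrite(f"pics/{n}0.png",im);np.savez(f"{n}0.npz",im=im,d=d,K=p["K"],T=p["T"],dist_coeffs=p["dist_coeffs"])
    print(n,np.round(p["T"],2).tolist(),np.round(p["K"],1).tolist(),p["dist_coeffs"])
E
```

```text
{'clock': np.float64(0.0), 'qpos': array([-1.264,  0.629,  0.038,  1.518, -0.027,  0.996, -0.02 ]), 'qd': array([-0.002, -0.002,  0.001,  0.   , -0.   ,  0.   , -0.   ]), 'tau': array([ 0.0000e+00, -5.6340e+01,  1.2260e+00, -1.9344e+01,  1.1000e-02,
        1.1000e-02,  0.0000e+00]), 'eef_pos': array([236.599, 605.087, 403.801]), 'tool_rot': array([-3.14 , -0.   ,  2.769]), 'force': array([ 0.779,  0.881, -1.032]), 'torque': array([ 0.014, -0.014, -0.024]), 'width': np.float64(85.689)}
scene [[0.87, -0.42, 0.26, 830.54], [0.49, 0.74, -0.46, -567.9], [0.0, 0.53, 0.85, 1182.37], [0.0, 0.0, 0.0, 1.0]] [[603.0, 0.0, 314.9], [0.0, 603.0, 239.2], [0.0, 0.0, 1.0]] [-0.00864999  0.          0.          0.          0.        ]
side [[0.9, 0.31, -0.32, 111.84], [-0.44, 0.63, -0.64, -716.4], [0.01, 0.71, 0.7, 925.69], [0.0, 0.0, 0.0, 1.0]] [[443.4, 0.0, 320.3], [0.0, 443.4, 241.7], [0.0, 0.0, 1.0]] [-0.04012713  0.          0.          0.          0.        ]
wrist [[0.36, -0.89, -0.28, 164.11], [0.93, 0.35, 0.11, 634.01], [-0.0, -0.3, 0.95, 373.1], [0.0, 0.0, 0.0, 1.0]] [[383.9, 0.0, 316.1], [0.0, 383.9, 244.0], [0.0, 0.0, 1.0]] [-0.01291989  0.          0.          0.          0.        ]
```

View pics/scene0.png

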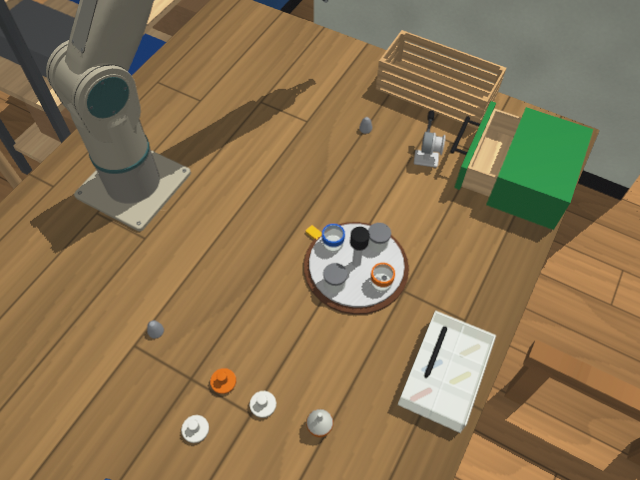

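View pics/side0.png

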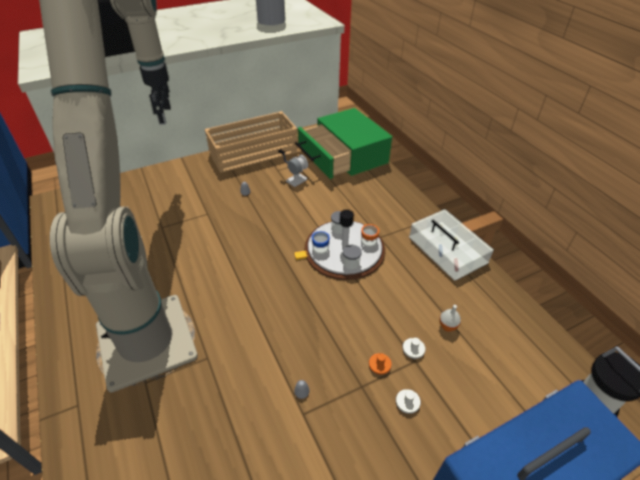

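View pics/wrist0.png

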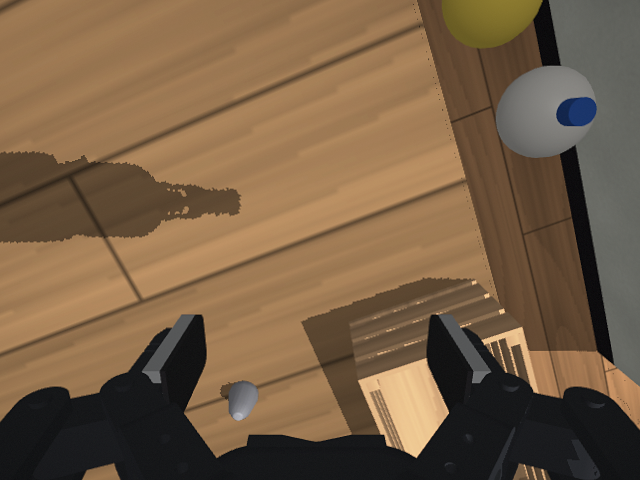

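The scene camera shows three candidates for the lid: orange at (223,381), white at (195,429) and white at (263,404). The orange one matches the description. The open jars are orange-collared at (382,275) and blue-collared at (333,237), so I want the one at (382,275). The pointer is at (313,233). I'll confirm this in enlarged crops.

Run:
```python
from h import *
im=np.load("scene0.npz")["im"]
a=cv2.resize(im[350:450,160:300],None,fx=5,fy=5,interpolation=cv2.INTER_CUBIC)
b=cv2.resize(im[215:315,290:420],None,fx=6,fy=6,interpolation=cv2.INTER_CUBIC)
cv2.imwrite("pics/lid1.png",a);cv2.imwrite("pics/car1.png",b)
```

```text
(no output)
```

View pics/lid1.png

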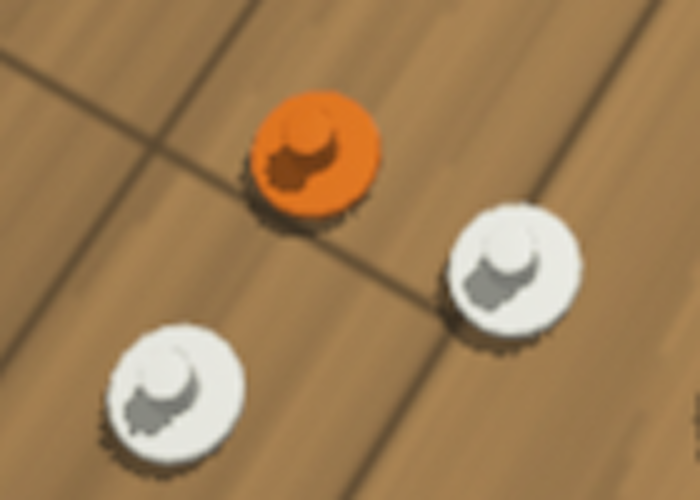

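View pics/car1.png

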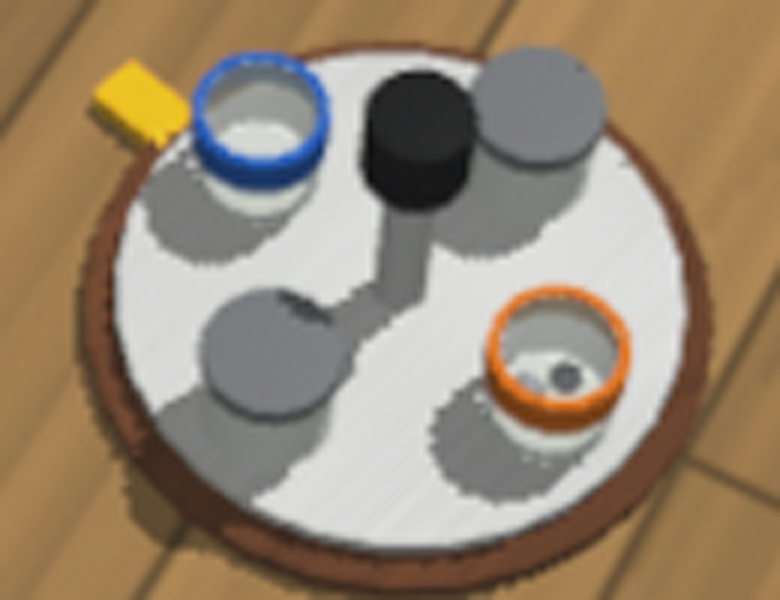

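The orange lid (about (223,381)) and the orange-collared jar (about (383,273)), with the pointer near (308,229), are confirmed. Next I'll triangulate.

Run:
```python
from h import *
P=dict(np.load("scene0.npz"))
S=np.load("side0.npz")
f=lambda X,Y,s,ox,oy:(X/s-.5+.5/s+ox,Y/s-.5+.5/s+oy)
c=lambda X,Y:f(X,Y,6,290,215); l=lambda X,Y:f(X,Y,5,160,350)
g=lambda p,z:np.round(px2w("scene",[p],z=z,P=P)[0],1)
k=g(c(420,108),140);j=g(c(558,349),65);b=g(c(261,112),65);t=g(c(111,80),10)
g1=g(c(540,105),67);g2=g(c(278,352),67)
print("knob",k,"jar",j,"blue",b,"tip",t,"grey",g1,g2,"r",np.linalg.norm((j-k)[:2]),np.linalg.norm((t-k)[:2]))
print("ctr of jars",(j+b)/2,(g1+g2)/2)
print("lid disc",g(l(316,152),16),"stub",g(l(308,129),42))
# depth check
d=P["d"]
for n,p in [("knob",(360,233)),("stub",(221,375)),("table",(230,330)),("sinkA",(366,124))]:
    print(n,np.round(px2w("scene",[p],depth=d,P=P)[0],1))
for n,p in [("reel",(430,150)),("float",(320,423)),("sinkb",(153,328))]:print(n,g(p,30))
im=S["im"]
cv2.imwrite("pics/side_c.png",cv2.resize(im[200:280,285:395],None,fx=7,fy=7,interpolation=cv2.INTER_CUBIC))
cv2.imwrite("pics/side_l.png",cv2.resize(im[330:420,350:450],None,fx=6,fy=6,interpolation=cv2.INTER_CUBIC))
```

```text
knob [582.9  64.3 140. ] jar [653.9  44.   65. ] blue [515.2  79.3  65. ] tip [442.1  95.2  10. ] grey [603.3 131.6  67. ] [569.1  -7.   67. ] r 73.84504045635022 144.15078910640756
ctr of jars [584.55  61.65  65.  ] [586.2  62.3  67. ]
lid disc [ 477.2 -306.4   16. ] stub [ 477.1 -306.1   42. ]
knob [583.5  65.6 137.1]
stub [ 476.7 -305.9   43.4]
table [ 423.6 -204.4   -1.4]
sinkA [418.9 434.2  30.2]
reel [596.9 436.   30. ]
float [ 688.8 -288.1   30. ]
sinkb [ 293.8 -289.1   30. ]
```

View pics/side_c.png

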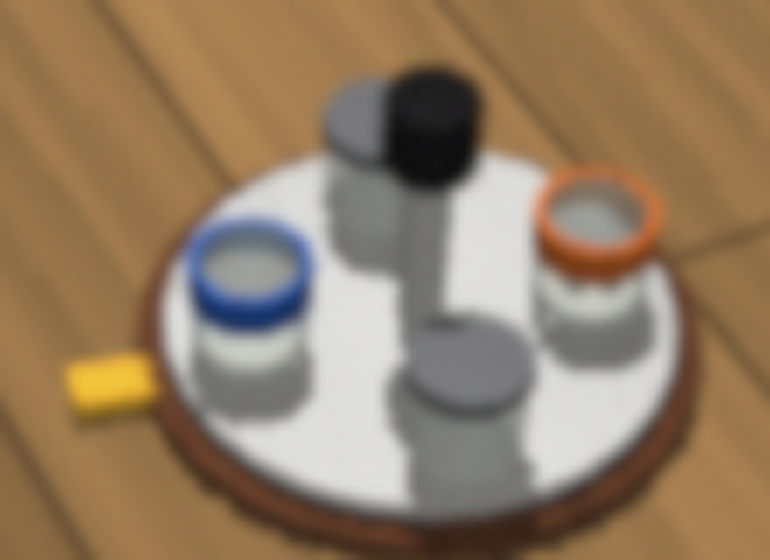

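View pics/side_l.png

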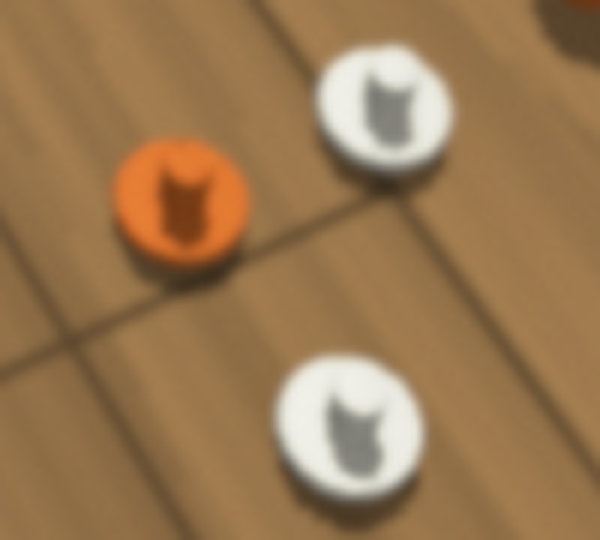

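Axis is about (584.5, 62.5), the jar is near (654,44), the lid at (477,-306), and the turn needed is about half a turn. I'll pass over the carousel first for a closer wrist view.

```bash
cat >> h.py <<'E'
def plan(x,y,z,dyaw=0):
    from scipy.spatial.transform import Rotation as Ro
    s=read_state();R=Ro.from_euler('xyz',s["tool_rot"]).as_matrix()
    d=R.T@(np.array([x,y,z])-s["eef_pos"]);print("shift",np.round(d,1),"rot",np.round(s["tool_rot"],3),"q",np.round(s["qpos"],2),"clk",s["clock"])
def snap(n,tag):
    p=camera_params(n);im,d=get_image(n);cv2.imwrite(f"pics/{n}{tag}.png",im);np.savez(f"{n}{tag}.npz",im=im,d=d,K=p["K"],T=p["T"],dist_coeffs=p["dist_coeffs"])
E
python3 -c "
from h import *
plan(600,55,404)"
```

```text
shift [-538.8 -380.     0.6] rot [-3.14  -0.     2.769] q [-1.26  0.63  0.04  1.52 -0.03  1.   -0.02] clk 0.15
```

```bash
python3 -m jog '[-34,-24,0,0,45, -68,-48,0,0,45, -102,-72,0,0,45, -136,-96,0,0,45, -170,-120,0,0,45, -204,-144,0,0,45, -238,-168,0,0,45, -272,-192,0,0,45, -306,-216,0,0,45, -340,-240,0,0,45, -374,-264,0,0,45, -408,-288,0,0,45, -442,-312,0,0,45, -476,-336,0,0,45, -510,-360,0,0,45, -539,-380,0,0,45, -539,-380,0,0,45, -539,-380,0,0,45, -539,-380,0,0,45]'; python3 -c "
from h import *
plan(477,-306,300)
snap('wrist','1')"
```

```text
clock: 1.73
eef_pos: [599.9, 55.6, 404.2]
tool_rot: [3.141, -0.002, 2.769]
force: [-0.6, 0.5, -0.1]
width: 45.4
shift [ -17.4 -381.6  104.1] rot [ 3.141e+00 -2.000e-03  2.769e+00] q [-0.18  0.56  0.06  1.66 -0.04  0.93  1.1 ] clk 1.7333
```

View pics/wrist1.png

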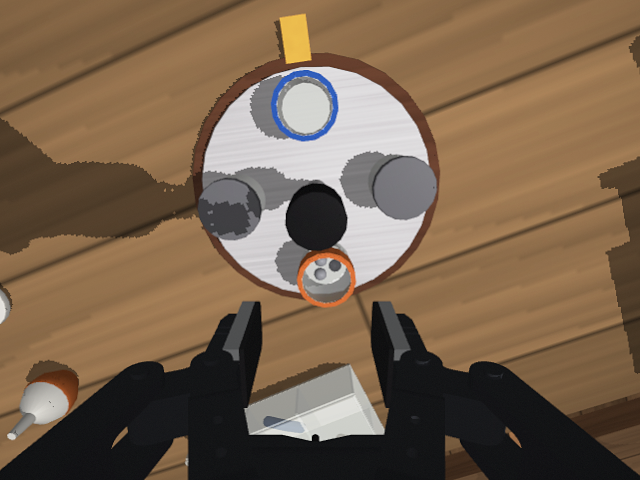

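The wrist view shows the pointer tip at (293,15), blue rim at (305,105), knob at (316,215) and orange rim at (327,279). I'll measure more closely in enlargements.

Run:
```python
from h import *
im=np.load("wrist1.npz")["im"]
cv2.imwrite("pics/w1a.png",cv2.resize(im[5:145,240:400],None,fx=4,fy=4,interpolation=cv2.INTER_CUBIC))
cv2.imwrite("pics/w1b.png",cv2.resize(im[175:320,260:420],None,fx=4,fy=4,interpolation=cv2.INTER_CUBIC))
```

```text
(no output)
```

View pics/w1a.png

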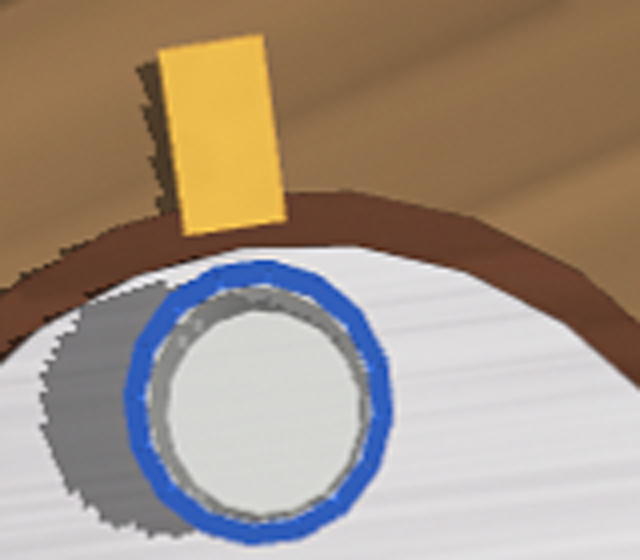

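View pics/w1b.png

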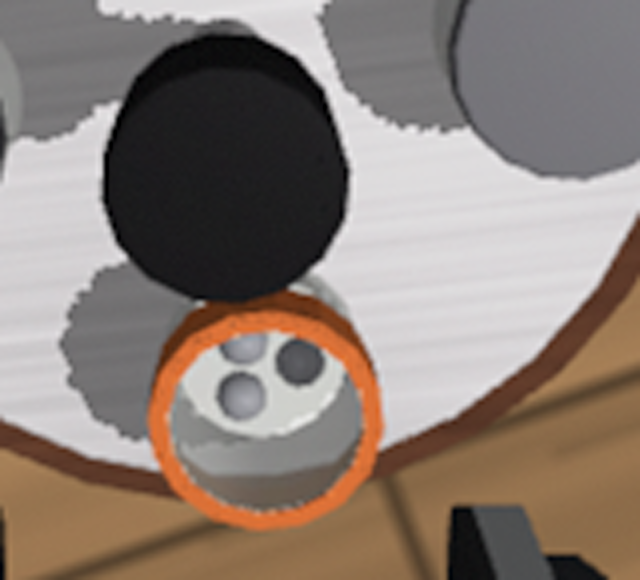

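Run:
```python
from h import *
P=dict(np.load("wrist1.npz"))
f=lambda X,Y,ox,oy:(X/4-.375+ox,Y/4-.375+oy)
g=lambda p,z:np.round(px2w("wrist",[p],z=z,P=P)[0],1)
tip=g(f(211.5,43,240,5),10);base=g(f(235,228,240,5),10);bl=g(f(258.5,402,240,5),65)
k=g(f(226,176,260,175),140);o=g(f(266,419,260,175),65)
print("tip",tip,"base",base,"blue",bl,"knob",k,"orange",o,"mid",(bl+o)/2,np.linalg.norm((o-bl)[:2]))
a=lambda v:np.round(np.arctan2(v[1],v[0]),3)
print("pointer dirs",a(tip-base),a(tip-k),a(tip-(bl+o)/2),"jar dir",a(o-bl),a(o-k))
```

```text
tip [440.5  97.5  10. ] base [475.3  88.8  10. ] blue [512.8  80.9  65. ] knob [581.1  63.8 140. ] orange [652.1  45.5  65. ] mid [582.45  63.2   65.  ] 143.72769392152654
pointer dirs 2.897 2.906 2.905 jar dir -0.249 -0.252
```

```bash
python3 -m jog '[-2,-36,0,0,45, -4,-72,0,0,45, -5,-108,0,0,45, -7,-144,0,0,45, -8,-180,0,0,45, -10,-216,0,0,45, -11,-250,15,0,45, -13,-285,35,0,45, -15,-320,55,0,45, -16,-350,80,0,45, -17,-382,104,0,45, -17,-382,104,0,45, -17,-382,104,0,45, -17,-382,104,0,45]'; python3 -c "
from h import *
plan(477,-306,193)
snap('wrist','2')"
```

```text
clock: 2.95
eef_pos: [477.9, -305.0, 300.9]
tool_rot: [3.14, -0.0, 2.771]
force: [0.1, 0.7, -0.1]
width: 44.9
shift [  0.4  -1.4 107.9] rot [ 3.14  -0.     2.771] q [ 0.49  0.65  0.05  1.85 -0.05  0.64  1.77] clk 2.95
```

View pics/wrist2.png

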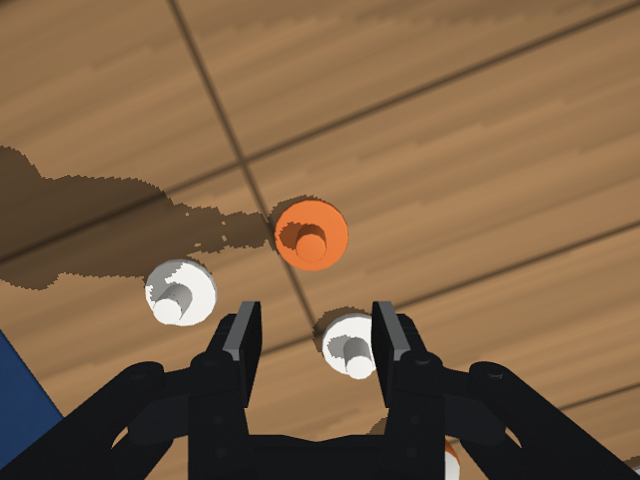

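The orange lid's stub top is at about (311,246) and its disc at (312,235). The white lids are at (180,295) and (352,347) and stay untouched.

Run:
```python
from h import *
P=dict(np.load("wrist2.npz"));im=P["im"]
g=lambda p,z:np.round(px2w("wrist",[p],z=z,P=P)[0],1)
print("stub",g((311,247),42),"disc",g((312,235),16),"w1",g((360,368),42),"w2",g((168,309),42))
cv2.imwrite("pics/w2c.png",cv2.resize(im[190:280,260:370],None,fx=6,fy=6,interpolation=cv2.INTER_CUBIC))
```

```text
stub [ 474.2 -305.8   42. ] disc [ 474.2 -305.4   16. ] w1 [ 569.1 -306.4   42. ] w2 [ 480.1 -409.6   42. ]
```

View pics/w2c.png

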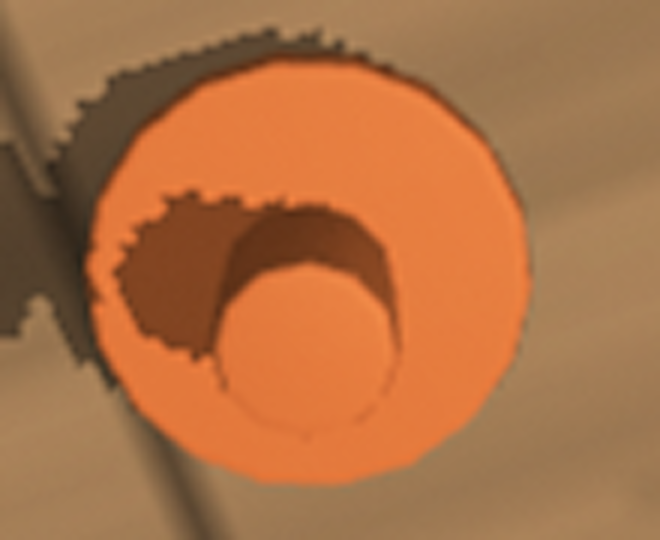

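```bash
python3 -m jog '[2,-2,30,0,45, 2,-2,60,0,45, 2,-2,85,0,45, 2,-2,100,0,45, 2,-2,107,0,45, 2,-2,107,0,45, 2,-2,107,0,45]' && python3 -m jog '[0,0,0,0,15, 0,0,0,0,5, 0,0,0,0,5, 0,0,0,0,5, 0,0,0,0,5, 0,0,0,0,5, 0,0,0,0,5]'; python3 -c "
from h import *
snap('wrist','3')"
```

```text
clock: 3.58
eef_pos: [475.5, -307.1, 194.6]
tool_rot: [3.141, 0.002, 2.771]
force: [0.8, -0.1, 0.9]
width: 44.8
clock: 4.17
eef_pos: [475.1, -308.1, 195.2]
tool_rot: [3.142, 0.003, 2.769]
force: [0.9, 0.8, 7.2]
width: 18.2
```

View pics/wrist3.png

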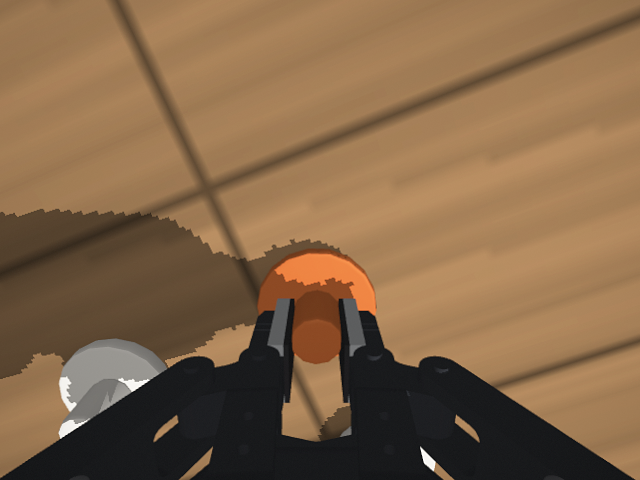

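The stub at (318,335) sits between the pads, with a slight 7 N press on the disc. I'll lift and look again.

```bash
python3 -m jog '[0,0,-15,0,5, 0,0,-40,0,5, 0,0,-80,0,5, 0,0,-115,0,5, 0,0,-140,0,5, 0,0,-140,0,5, 0,0,-140,0,5]'; python3 -c "
from h import *
snap('wrist','4')
plan(652.5,45,335)
"
```

```text
clock: 4.8
eef_pos: [474.7, -308.2, 335.7]
tool_rot: [-3.141, 0.004, 2.769]
force: [-0.2, -0.4, -0.2]
width: 18.0
shift [-37.6 393.6  -0.8] rot [-3.142e+00  1.000e-03  2.769e+00] q [ 0.49  0.6   0.06  1.83 -0.05  0.71  1.77] clk 4.85
```

View pics/wrist4.png

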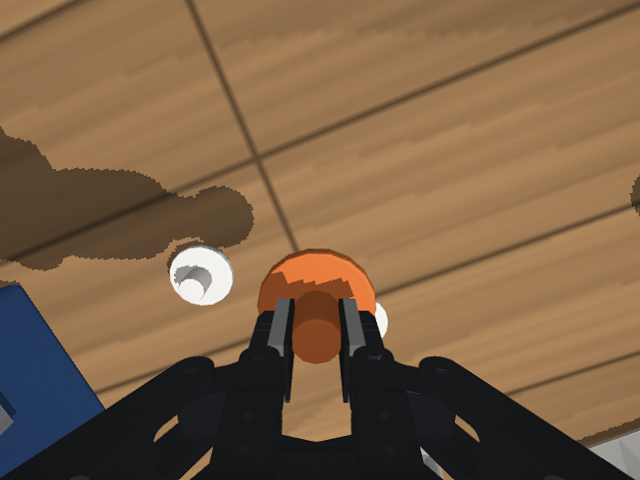

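Run:
```python
from h import *
P=dict(np.load("wrist4.npz"));im=P["im"]
g=lambda p,z:np.round(px2w("wrist",[p],z=z,P=P)[0],1)
print("stub",g((317.5,341),182.5),"disc",g((317,311),156.5))
cv2.imwrite("pics/w4c.png",cv2.resize(im[235:375,240:395],None,fx=5,fy=4,interpolation=cv2.INTER_CUBIC))
```

```text
stub [ 474.  -306.8  182.5] disc [ 475.4 -307.5  156.5]
```

View pics/w4c.png

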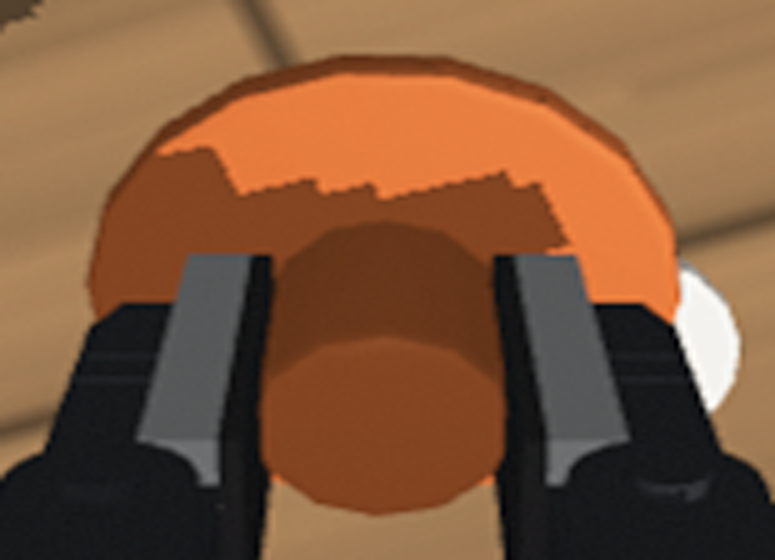

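```bash
python3 -m jog '[-2,20,0,0,5, -5,55,0,0,5, -9,90,0,0,5, -12,125,0,0,5, -15,160,0,0,5, -19,195,0,0,5, -22,230,0,0,5, -25,265,0,0,5, -29,300,0,0,5, -32,335,0,0,5, -35,365,10,0,5, -38,385,25,0,5, -38,393,40,0,5, -38,393,50,0,5, -38,393,50,0,5, -38,393,50,0,5, -38,393,50,0,5]'; python3 -c "
from h import *
plan(653,44.5,252)
snap('wrist','5');snap('scene','5');snap('side','5')
cv2.imwrite('pics/sc5.png',cv2.resize(cv2.imread('pics/scene5.png')[180:320,280:440],None,fx=4,fy=4,interpolation=2))
cv2.imwrite('pics/si5.png',cv2.resize(cv2.imread('pics/side5.png')[170:290,290:420],None,fx=5,fy=5,interpolation=2))
"
```

```text
clock: 6.27
eef_pos: [652.7, 41.7, 283.9]
tool_rot: [-3.14, 0.0, 2.766]
force: [-0.5, 0.3, -1.0]
width: 17.6
shift [ 0.7  2.8 31.9] rot [-3.14   0.     2.766] q [-0.16  0.77  0.09  1.61 -0.09  0.76  1.16] clk 6.2667
```

View pics/wrist5.png

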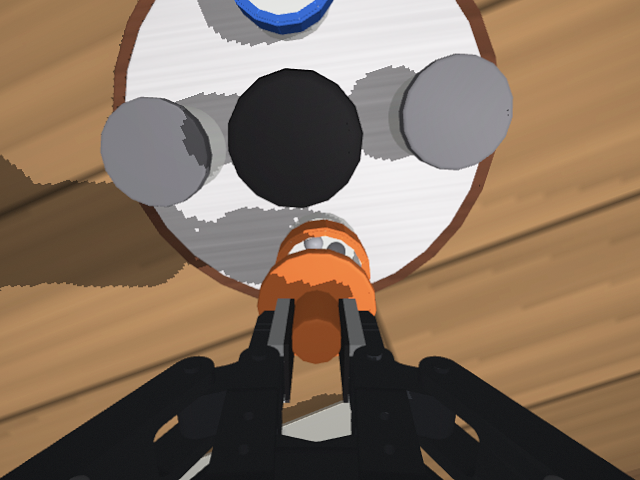

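View pics/sc5.png

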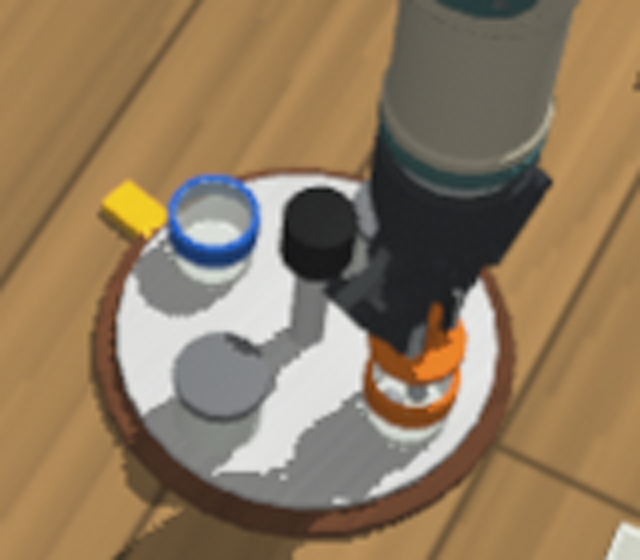

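View pics/si5.png

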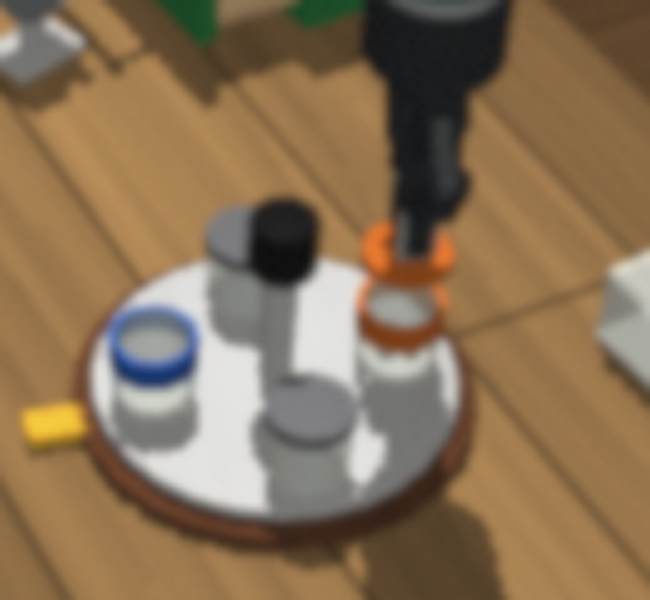

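The lid (centre near (317,300)) sits about 3–4 mm left of the jar rim (centre column about 324). That agrees with the measured TCP shortfall, so I'll correct and lower.

```bash
python3 -m jog '[0,3,0,0,5, 0,3,5,0,5, 0,3,12,0,5, 0,3,18,0,5, 0,3,20,0,5, 0,3,20,0,5]'; python3 -c "
from h import *
plan(653,44.5,252)
snap('wrist','6')"
```

```text
clock: 6.92
eef_pos: [653.5, 47.0, 262.4]
tool_rot: [-3.14, -0.002, 2.769]
force: [0.1, 0.3, -1.0]
width: 18.1
shift [-0.5 -2.5 10.4] rot [-3.140e+00 -2.000e-03  2.769e+00] q [-0.16  0.8   0.09  1.62 -0.09  0.73  1.16] clk 6.9167
```

View pics/wrist6.png

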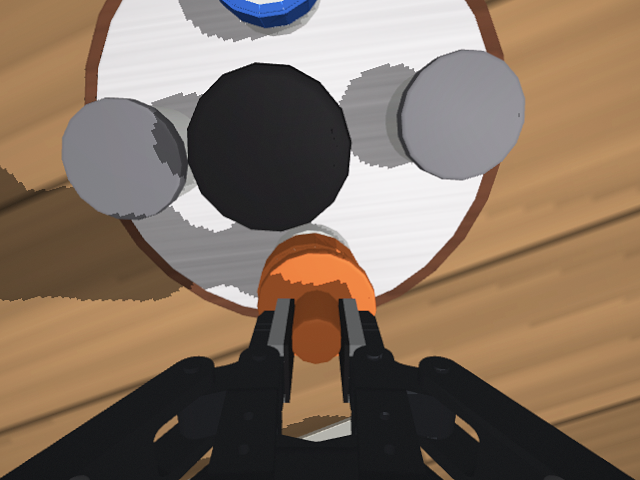

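The rim centre is now near column 312 against 317 for the lid, so I overshot by about 2 mm. I'll move back and lower gently.

```bash
python3 -m jog '[0,-2,0,0,5, 0,-2.5,0,0,5, 0,-2.5,2,0,5, 0,-2.5,4,0,5, 0,-2.5,6,0,5, 0,-2.5,8,0,5, 0,-2.5,9,0,5, 0,-2.5,9,0,5, 0,-2.5,9,0,5, 0,-2.5,9,0,5]'; python3 -c "
from h import *
plan(653,44.5,252)
snap('wrist','7')"
```

```text
clock: 7.8
eef_pos: [653.2, 44.7, 254.7]
tool_rot: [3.142, 0.0, 2.769]
force: [-0.4, -1.0, -0.3]
width: 17.7
shift [ 0.1 -0.3  2.7] rot [3.142 0.    2.769] q [-0.16  0.81  0.08  1.62 -0.09  0.71  1.17] clk 7.8
```

View pics/wrist7.png

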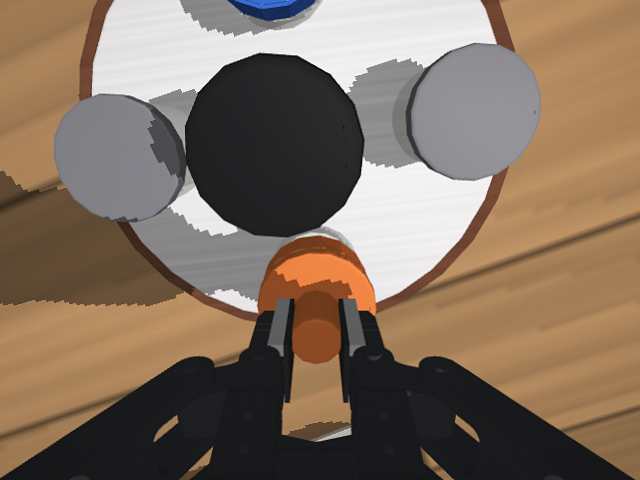

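The lid is centred over the rim and has met nothing yet. I'll lower it the last few mm.

```bash
python3 -m jog '[0,0,1,0,5, 0,0,2,0,5, 0,0,3,0,5, 0,0,3,0,5, 0,0,3,0,5]'; python3 -m jog '[0,0,0.5,0,5, 0,0,1,0,5, 0,0,1,0,5, 0,0,1,0,5]'
```

```text
clock: 8.27
eef_pos: [653.2, 44.7, 252.3]
tool_rot: [3.141, 0.0, 2.769]
force: [-1.1, 0.6, 4.6]
width: 17.6
clock: 8.6
eef_pos: [653.1, 44.7, 252.2]
tool_rot: [3.141, 0.0, 2.769]
force: [-3.3, 0.5, 11.0]
width: 17.4
```

Contact came at z 252, as predicted for a seated lid. I'll open, wait, and raise.

```bash
python3 -m jog '[0,0,-0.5,0,20, 0,0,-0.5,0,30, 0,0,-0.5,0,40, 0,0,-0.5,0,45, 0,0,-0.5,0,45, 0,0,-0.5,0,45]';  python3 -m jog '[0,0,-10,0,45, 0,0,-40,0,45, 0,0,-75,0,45, 0,0,-110,0,45, 0,0,-130,0,45, 0,0,-130,0,45, 0,0,-130,0,45]'; python3 -c "
from h import *
plan(582.5,63.5,340)
snap('wrist','8')
snap('side','8')
cv2.imwrite('pics/si8.png',cv2.resize(cv2.imread('pics/side8.png')[190:290,290:420],None,fx=6,fy=6,interpolation=2))"
```

```text
clock: 9.1
eef_pos: [653.1, 44.7, 250.9]
tool_rot: [-3.141, -0.0, 2.769]
force: [-0.0, 0.3, -0.5]
width: 45.2
clock: 9.68
eef_pos: [653.4, 44.7, 383.3]
tool_rot: [3.14, 0.003, 2.769]
force: [-0.2, -0.5, -0.6]
width: 45.0
shift [73.  -8.3 43.1] rot [3.140e+00 3.000e-03 2.769e+00] q [-0.17  0.66  0.1   1.53 -0.08  0.95  1.15] clk 9.6833
```

View pics/wrist8.png

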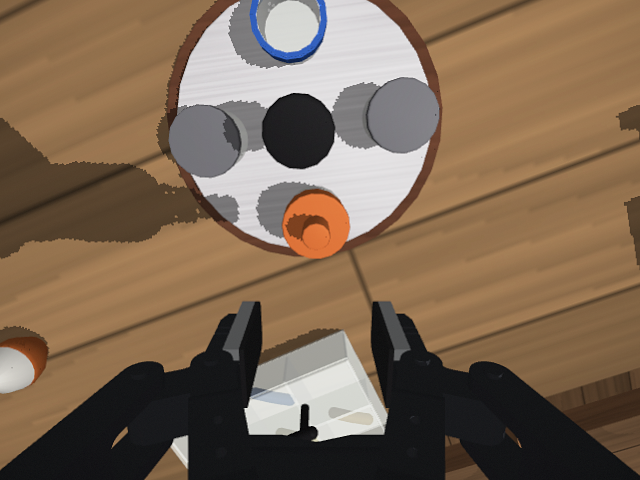

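View pics/si8.png

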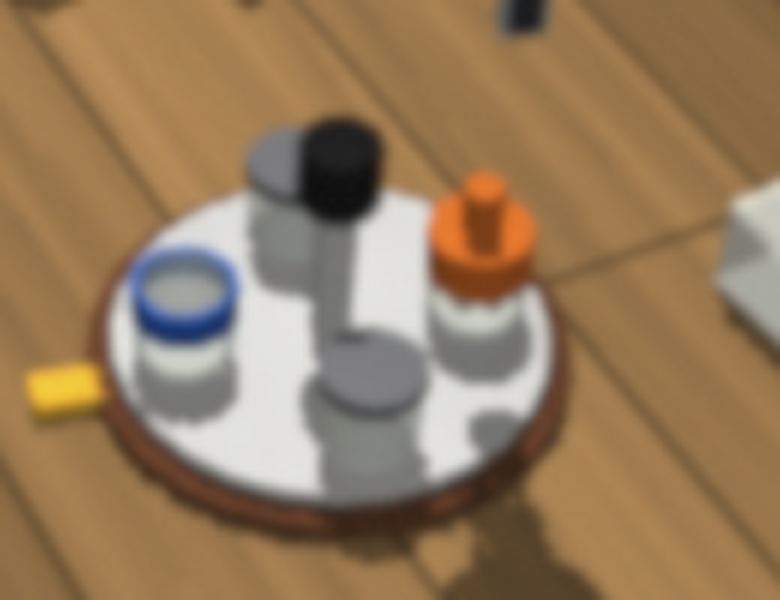

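The lid sits flat on the orange-collared jar. Next is the knob, whose top in the wrist view is at (299,131).

Run:
```python
from h import *
P=dict(np.load("wrist8.npz"))
g=lambda p,z:np.round(px2w("wrist",[p],z=z,P=P)[0],1)
print(g((299,131),140),"lid",g((316.5,224),73+8-8),"stub",g((316,237),99),"blue",g((288.5,27),65))
plan(582.5,63.5,290)
```

```text
[583.   63.6 140. ] lid [650.7  47.4  73. ] stub [652.7  46.1  99. ] blue [519.2  78.6  65. ]
shift [71.9 -7.9 90.6] rot [-3.141e+00 -2.000e-03  2.769e+00] q [-0.17  0.66  0.1   1.53 -0.08  0.95  1.15] clk 9.7833
```

```bash
python3 -m jog '[25,-3,0,0,75, 50,-6,0,0,75, 71.5,-8,0,0,75, 71.5,-8,0,0,75, 71.5,-8,20,0,75, 71.5,-8,45,0,75, 71.5,-8,70,0,75, 71.5,-8,90,0,75, 71.5,-8,101,0,75, 71.5,-8,101,0,75, 71.5,-8,101,0,75, 71.5,-8,101,0,75]'; python3 -m jog '[0,0,0,0,50, 0,0,0,0,40, 0,0,0,0,30, 0,0,0,0,25, 0,0,0,0,25, 0,0,0,0,25, 0,0,0,0,25]'
```

```text
clock: 10.78
eef_pos: [584.2, 63.2, 280.9]
tool_rot: [3.141, 0.001, 2.769]
force: [0.1, 0.2, 0.4]
width: 74.8
clock: 11.37
eef_pos: [583.6, 62.2, 281.6]
tool_rot: [-3.141, 0.001, 2.768]
force: [-2.8, -2.1, 7.1]
width: 38.8
```

The knob is gripped (38.8 mm). I'll turn clockwise from above (tool z positive), first 90°.

```bash
python3 -m jog '[0,0,0,1,25, 0,0,0,4,25, 0,0,0,8,25, 0,0,0,13,25, 0,0,0,18,25, 0,0,0,24,25, 0,0,0,30,25, 0,0,0,36,25, 0,0,0,42,25, 0,0,0,48,25, 0,0,0,54,25, 0,0,0,60,25, 0,0,0,66,25, 0,0,0,72,25, 0,0,0,77,25, 0,0,0,82,25, 0,0,0,86,25, 0,0,0,89,25, 0,0,0,90,25, 0,0,0,90,25]'; python3 -c "
from h import *
plan(583,63,281)
snap('scene','9')
cv2.imwrite('pics/sc9.png',cv2.resize(cv2.imread('pics/scene9.png')[180:320,280:440],None,fx=4,fy=4,interpolation=2))"
```

```text
clock: 13.03
eef_pos: [583.0, 61.8, 281.6]
tool_rot: [-3.141, 0.001, 1.196]
force: [-3.4, -3.9, 8.8]
width: 38.7
shift [ 1.1 -0.4  0.6] rot [-3.141e+00  1.000e-03  1.196e+00] q [-0.48  0.76  0.53  1.82 -0.56  0.71 -0.01] clk 13.0333
```

View pics/sc9.png

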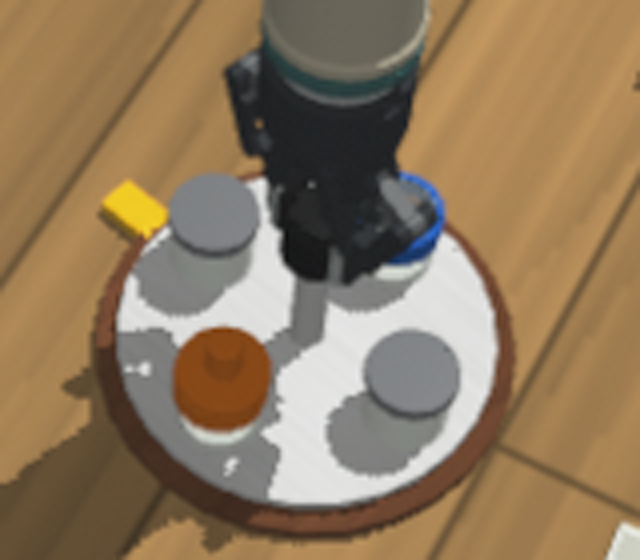

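After the quarter turn the lid is at crop (222,380), seated, with no slip. Now the other 89°.

```bash
python3 -m jog '[0,0,0,1,25, 0,0,0,4,25, 0,0,0,8,25, 0,0,0,13,25, 0,0,0,18,25, 0,0,0,24,25, 0,0,0,30,25, 0,0,0,36,25, 0,0,0,42,25, 0,0,0,48,25, 0,0,0,54,25, 0,0,0,60,25, 0,0,0,66,25, 0,0,0,72,25, 0,0,0,77,25, 0,0,0,82,25, 0,0,0,86,25, 0,0,0,88,25, 0,0,0,89,25, 0,0,0,89,25]'; python3 -m jog '[0,0,0,0,25, 0,0,0,0,25, 0,0,0,0,25]';python3 -c "
from h import *
plan(583,63,281)
snap('scene','10');snap('side','10');snap('wrist','10')
cv2.imwrite('pics/sc10.png',cv2.resize(cv2.imread('pics/scene10.png')[200:320,280:420],None,fx=5,fy=5,interpolation=2))
cv2.imwrite('pics/si10.png',cv2.resize(cv2.imread('pics/side10.png')[190:290,285:405],None,fx=6,fy=6,interpolation=2))"
```

```text
clock: 14.75
eef_pos: [582.7, 62.4, 281.6]
tool_rot: [3.142, 0.001, -0.357]
force: [-6.0, -2.5, 9.0]
width: 38.7
clock: 15.0
eef_pos: [582.8, 62.3, 281.6]
tool_rot: [-3.142, 0.001, -0.356]
force: [-5.6, -2.9, 9.9]
width: 38.6
shift [-0.  -0.7  0.6] rot [-3.142e+00  1.000e-03 -3.560e-01] q [-0.68  0.91  0.93  1.82 -0.92  0.91 -1.24] clk 15.0
```

View pics/sc10.png

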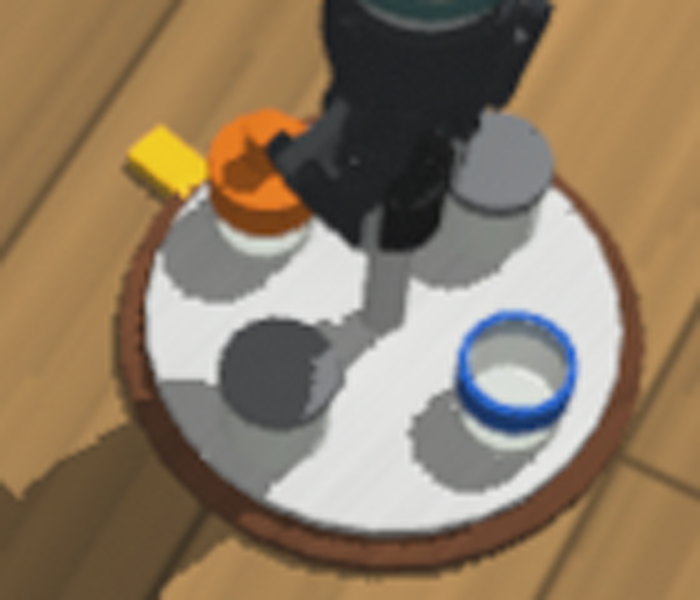

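View pics/si10.png

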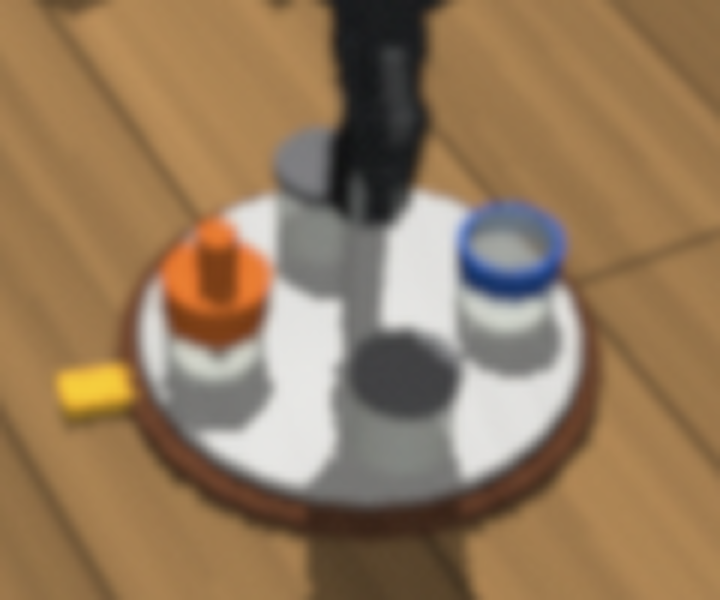

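Run:
```python
from h import *
P=dict(np.load("scene10.npz"))
f=lambda X,Y:(X/5-.4+280,Y/5-.4+200)
g=lambda p,z:px2w("scene",[p],z=z,P=P)[0]
bl=g(f(517,361),65);tip=g(f(144,146),10);lid=g(f(262,162),73)
ax=np.array([583,63.3])
for n,a in [("scene axis",np.array([584.5,62.3])),("wrist axis",ax)]:
    for m,ang in [("tip dir",np.arctan2(*(tip[:2]-a)[::-1])),("wrist ptr",2.905)]:
        u=np.array([np.cos(ang),np.sin(ang)]);v=np.array([-u[1],u[0]])
        print(n,m,round(ang,3),"blue side",round((bl[:2]-a)@v,1),"along",round((bl[:2]-a)@u,1),"lid side",round((lid[:2]-a)@v,1))
s=read_state();print(s["qd"].round(3),s["width"],s["clock"])
```

```text
scene axis tip dir 2.923 blue side 0.5 along -70.9 lid side 1.6
scene axis wrist ptr 2.905 blue side -0.8 along -70.9 lid side 2.9
wrist axis tip dir 2.928 blue side 1.5 along -72.6 lid side 2.0
wrist axis wrist ptr 2.905 blue side -0.2 along -72.6 lid side 3.6
[-0.  0.  0.  0. -0.  0. -0.] 38.3681155109433 15.15
```

View pics/wrist10.png

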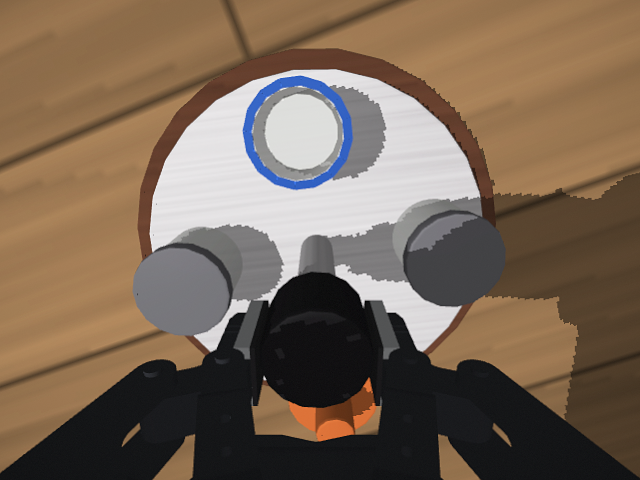

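The jar is within about 3 mm of the pointer's line (limit 9 mm). The knob is held and everything is still, so I'm handing in.

```bash
python3 -c "
from cell import *
print(finish_job())"
```

```text
the job is handed in; nothing more can be done
None
```

I put the orange lid on the orange-collared jar and let it go. I then gripped the centre knob, turned the carousel 179° clockwise to the pointer, and handed in at about 15 s still gripping it. No verdict came back.

- **Lid:** the side and scene pictures after the turn show it seated flat. The plug went in at the expected height.
- **Alignment:** the blue jar opposite puts the sideways error at about 1.5 mm or less. Sighting on the lid itself gives 2–4 mm. These disagree slightly, but both are well inside the 9 mm limit.
- **Grip:** the fingers are closed on the knob at 38.4 mm, with the arm's joints at rest. The grasp point is about 5 mm above the knob's middle.
- **Bystanders:** the arm's path stayed clear of the reel, float, sinkers and white lids. I did not re-measure where they stand at the end.

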